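# Seat a mirror in a three-point holder

### The arm

A 6-joint arm with a two-finger parallel gripper is mounted at the origin on the work surface. World frame = base frame: x ahead of the robot, y to its left, z up, the work surface at z = 0. Lengths are in m, angles in rad, forces in N, time in s.
With the tool pointing down it reaches from about 0.375 to 0.975 m from the base axis. Payload 3.8 kg.
Tool frame: the origin (TCP) lies at the very end of the fingers, on their centre line; the grasp point (between the pads) lies bot.hold_point_z behind it (bot.hold_point_z is the distance from the TCP to the grasp point, in m); z points along the fingers, y is the line along which they close (so a half turn about z gives the same grasp; the last joint's range is limited). The gripper opens to 85 mm and grips with 20 to 120 N. Pads are 22 mm wide; open, the fingers measure 114 mm over their backs; the gripper's body (76 mm by 85 mm) begins 54 mm behind the grasp point. The pads swing forward as they close: fully open they stand 13 mm farther back than shut.
Start: joints at [-1.247, 0.264, 1.604, -0, 1.274, -0.037], TCP at [0.238, -0.632, 0.231] pointing down, gripper open.
Joint ranges: [-2.63, 2.63], [-0.94, 2.18], [0.31, 2.57], [-1.31, 4.45], [0, 2.66], [-2.55, 2.55]. Speed limits (rad/s): [2.57, 2.57, 3.14, 3.14, 3.14, 3.14].

### API

Orientations are given as a rotation vector (axis times angle).
In Python, from workcell import bot, job, probe_bus, read_camera, camera_info gives the robot as it stands (bot), with the cameras as plain functions, the job (job) and the readings (probe_bus).
- The arm moves only by the shell command python3 jog.py 'ROWS' [OPENING] [FORCE]. ROWS is a JSON list of rows, 1 to 5 of them, each of 4 numbers: dx, dy, dz in m, then a turn about the tool's z in rad; each row shifts and turns the commanded pose from where the row before left it, along the tool's axes as they then stand; what a row does not reach is not made up. A row lasts 1/8 s, in which the tool goes at most 0.0625 m and 0.188 rad, less where a joint would pass 70% of its speed; a pose out of reach is approached as far as the arm can. OPENING is the opening from 0.0 (shut) to 1.0 (fully open), set as the command begins (- or left out keeps the last). The fingers move at their own pace and stop on an object; FORCE is the grip in N (left out, the last holds). Time passes only in rows, so rows that do not move let the fingers close. It prints the time, the measured TCP pose, the force, the opening and the grip force at its end.
- probe_bus.read_state(): the state, without advancing time (a new reading comes with each control period).
- read_camera(name): name is "side" or "top"; returns the picture (384x512x3 uint8, red, green, blue); there is no depth.
- camera_info(name): a dict with "intrinsics" (3x3 intrinsics, pixels), "k1" (the pictures are not rectified: a ray, as slopes to the right and down, at radius r is drawn at 1 + k1 r^2 times it, then the intrinsics apply), "extrinsics" (4x4, takes a point from camera to world coordinates). Camera axes: x right, y down, z forward; pixel columns grow to the right and rows downward; lengths in m; the calibration is good to about 2 mm. A picture is of the moment at which its call begins. camera_info takes no time and is no camera call.
- job.finish_job(): hands the job in; it is judged then, once.
The state is a dict: "time": time; "q": joint angles; "joint_vel": joint speeds; "joint_torque": joint torques, N m; "tool_pos": TCP position; "tcp_rot": TCP orientation; "wrist_force": force on the tool from outside, world axes, zero at the start; "torque": the same for the moment, N m; "width": opening from 0.0 (shut) to 1.0 (fully open); "grip_force": force on a finger pad.
Only numpy, scipy, OpenCV 4.12 (cv2) and the standard library are available. Lean on these libraries where they do the work, as an engineer would, in place of code of your own. Each camera call takes 0.05 s, during which the arm holds its last target. There are 200 camera calls.

### The job

Mount the round mirror in the three-point holder: lift it off its rubber stand, set it on the three seat pads with its edge slid under the lips of the two fixed fingers until it comes up against both, and let go. Only then push the sliding jaw up by its knob until its spring nose bears firmly but not hard, so that the mirror lies flat on all its pads, held between the nose and both fingers, and cannot rock. It is glass: no knocks and no forcing, and leave the other things on the bench alone.

Things in the scene. Friction and masses are not known exactly. Their poses are not given: they have to be found in the camera images.
- mirror: Round front-surface mirror, diameter 60, thickness 12, about 85 g, silver face up on greenish glass. Origin: centre of its underside, z up. At the start it lies on the stand. It can be gripped across its edge.
- mount: Three-point mirror holder on its back, bolted down: black plate, 190 (x) by 120 (y) by 12 thick, from x -135 to +55. Origin: underside of the plate, on the optical axis (centre of a seated mirror). +x points from the jaw to the two fixed fingers. The lips bar the way straight down to the final place: about 10 mm short of it (-x, towards the jaw) the mirror passes down freely.
- home (a point): Where the centre of the mirror's underside is when seated: on the optical axis, 26 above the bottom of the plate, level with the pads' tops; axes as the mount.
- seat_a: Nylon seat pad, diameter 8, 14 high, 22 from the optical axis at +60 deg from mount +x. Origin: centre of its foot, on the plate.
- seat_b: The same at -60 deg.
- seat_c: The same at 180 deg (jaw side).
- finger_a: Fixed finger: brass column, diameter 12, 39 from the optical axis at +35 deg from mount +x. A white nylon button on it bears on the mirror's edge at mid thickness. Its dark head, diameter 24, 5 thick, is the lip: 3 over the edge of a seated mirror, underside 2 above the mirror's face, top 45 above the bottom of the plate. Origin: centre of its foot, on the plate.
- finger_b: The same at -35 deg.
- jaw: Sliding jaw: aluminium carriage 30 (x) by 34 (y), its top 50 above the bottom of the plate. It slides along mount +x towards the mirror, up to 45 from fully back (mount x -103; it starts up to 8 from there), and stays where it is left: a stiff slide, 8 to 10 N to keep it moving. Origin on the plate under the knob.
- jaw_front (a point): Front of the carriage, 40 above the bottom of the plate. Ahead of it a brass sleeve holds a white nylon ball nose on a spring; it bears on the mirror's upper edge, in and down. Its bearing point is 23 to 33 ahead of here, as the sleeve was left screwed: not measured, feel for it. The spring starts at 1 N, rises 2.5 N per mm and is solid after 3.5 mm (10 N, too hard). 3 to 6 N is right.
- knob (a point): Mid height of the upright black knob on the jaw: diameter 16, 22 high, from 50 to 72 above the bottom of the plate (this point at 61). Push it from behind or pinch it.
- stand: Fixed rubber stand, diameter 44, 20 high on a foot of diameter 68, on which the mirror lies. Origin: centre of its underside.
- driver: Screwdriver, 160 long, lying on the bench. Bystander.
- dust_cap: Black round dust cap, diameter 66, 14 high. Bystander.
- detector: Small aluminium photodetector box, 40 by 70 by 30 high, with a connector. Bystander.
- flux_jar: Small jar, diameter 44, 60 high, blue cap. Bystander.

How it is judged:
By the outcome, as a careful person would: the job done as asked, in the order asked, and still so for the second after the job is handed in, with the robot touching nothing.
It also fails if it takes over 59 s, if anything falls off the work surface, if the arm or the gripper's body presses on something with over 40 N, if the wrist force passes 120 N, or if a joint passes its speed limit or range.

## Working session

There is one attempt and no reset: what is moved stays moved. The work goes in short steps, Python scripts to look and compute and a shell command to move; the robot and the scene stay as the last step left them, time stands still between calls to the robot, and variables do not carry over. Pictures are saved under pics/ and viewed, at most 10 in all, crops included, and the job is handed in when it is done.

```bash
ls; mkdir -p pics; python3 - <<'E'
from workcell import bot, job, probe_bus, read_camera, camera_info
import cv2,numpy as np
for n in("top","side"):
    i=read_camera(n); cv2.imwrite(f"pics/{n}0.png",i[:,:,::-1]); c=camera_info(n); print(n,c)
s=probe_bus.read_state(); print(s, bot.hold_point_z)
E
```

```text
jog.py
pics
workcell.py
top {'intrinsics': array([[491.12217768,   0.        , 261.3924297 ],
       [  0.        , 491.12217768, 198.36093783],
       [  0.        ,   0.        ,   1.        ]]), 'k1': -0.21608736284038157, 'extrinsics': array([[-0.00926579, -0.99280927,  0.11934783,  0.51649026],
       [-0.99976741,  0.01152231,  0.01823097, -0.02514987],
       [-0.01947504, -0.11915115, -0.99268511,  0.90628398],
       [ 0.        ,  0.        ,  0.        ,  1.        ]])}
side {'intrinsics': array([[352.52380402,   0.        , 251.38296197],
       [  0.        , 352.52380402, 189.74882102],
       [  0.        ,   0.        ,   1.        ]]), 'k1': -0.042384460495942224, 'extrinsics': array([[-0.98997283, -0.07967438,  0.11664388,  0.55086327],
       [-0.14125244,  0.56563474, -0.81246852,  0.52544479],
       [-0.0012449 , -0.82079798, -0.57121723,  0.46731719],
       [ 0.        ,  0.        ,  0.        ,  1.        ]])}
{'time': 0.1, 'q': array([-1.24691977e+00,  2.64695531e-01,  1.60529308e+00,  4.03965150e-05,
        1.27372823e+00, -3.69294216e-02]), 'joint_vel': array([-0.00015751, -0.00043294, -0.00206265, -0.00159415, -0.00043676,
       -0.00014673]), 'joint_torque': array([-4.73964265e-04, -5.16709542e+01, -3.68589270e+01,  3.56093199e-05,
        6.33563395e-03, -1.79807887e-05]), 'tool_pos': array([ 0.23806441, -0.63087997,  0.23004456]), 'tcp_rot': array([-3.08853885e+00, -5.63286979e-01,  4.16771637e-04]), 'wrist_force': array([ 0.0044575 , -0.39214348, -0.16981823]), 'torque': array([ 0.00247344,  0.01519102, -0.04358042]), 'grip_force': 0.0, 'width': 1.0022347745501092} 0.0187
```

View pics/top0.png

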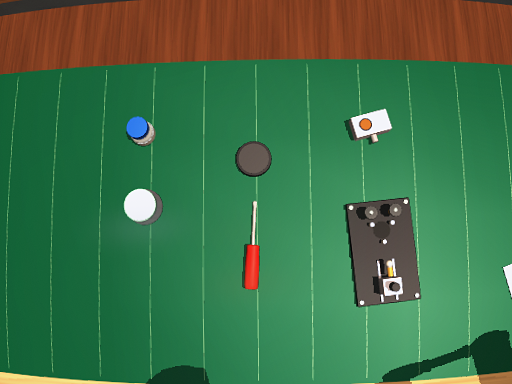

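View pics/side0.png

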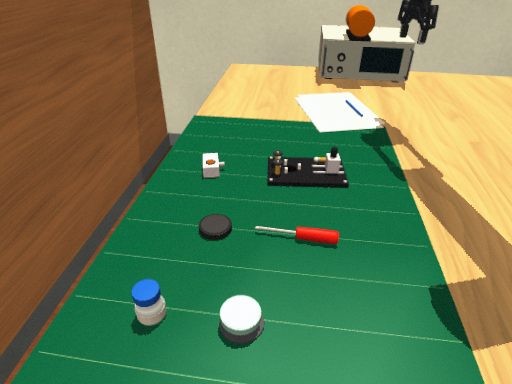

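The top view shows the mirror near (140,205), the driver near (252,245), the dust cap near (253,158), and the plate with corners about (348,205), (408,199), (420,298), (360,306). The fingers are at the top of the plate and the jaw at its bottom. In the side view the mirror is near (240,315).

```bash
cat > h.py <<'E'
import numpy as np,cv2
from workcell import bot, job, probe_bus, read_camera, camera_info
def cam(n):
    c=camera_info(n); return c["intrinsics"],c["k1"],c["extrinsics"]
def ray(n,uv):
    K,k,E=cam(n); p=cv2.undistortPoints(np.array(uv,float).reshape(-1,1,2),K,np.array([k,0,0,0.]),
        None,None,None).reshape(-1,2)
    return E[:3,3],np.c_[p,np.ones(len(p))]@E[:3,:3].T
def plane(n,uv,z):
    o,d=ray(n,uv); return o+d*((z-o[2])/d[:,2])[:,None]
def proj(n,P):
    K,k,E=cam(n); W=np.linalg.inv(E)
    return cv2.projectPoints(np.array(P,float).reshape(-1,1,3),cv2.Rodrigues(W[:3,:3])[0],W[:3,3],K,np.array([k,0,0,0.]))[0].reshape(-1,2)
def tri(a,b):
    (o1,d1),(o2,d2)=ray("top",a),ray("side",b); d1,d2=d1[0],d2[0]
    t=np.linalg.lstsq(np.c_[d1,-d2],o2-o1,rcond=None)[0]
    p,q=o1+t[0]*d1,o2+t[1]*d2
    return (p+q)/2,np.linalg.norm(p-q)
E
python3 - <<'E'
from h import *
T=cv2.imread("pics/top0.png");S=cv2.imread("pics/side0.png")
def blob(I,m,r):
    x0,y0,x1,y1=r; M=np.zeros_like(m);M[y0:y1,x0:x1]=m[y0:y1,x0:x1]
    c=max(cv2.findContours(M,0,cv2.CHAIN_APPROX_NONE)[0],key=cv2.contourArea)
    return c
mT=(T.min(2)>150).astype(np.uint8);mS=(S.min(2)>150).astype(np.uint8)
ct=blob(T,mT,(100,170,190,250));cs=blob(S,mS,(200,280,280,350))
et=cv2.fitEllipse(cv2.convexHull(ct));es=cv2.fitEllipse(cv2.convexHull(cs));print(et,es)
print("mirror tri",tri(et[0],es[0]))
for z in(.032,.036,.04):
    w=plane("top",ct.reshape(-1,2),z); c,r=cv2.minEnclosingCircle(w[:,:2].astype(np.float32)); print(z,c,r)
    w=plane("side",cs.reshape(-1,2),z); c,r=cv2.minEnclosingCircle(w[:,:2].astype(np.float32)); print(" s",c,r)
# plate
g=(T.max(2)<75).astype(np.uint8); cp=cv2.convexHull(blob(T,g,(335,185,435,320)))
w=plane("top",cp.reshape(-1,2),.012)[:,:2]
r=cv2.minAreaRect((w*1000).astype(np.float32)); print("plate",r); print(cv2.boxPoints(r))
cv2.imwrite("pics/c.png",np.hstack([cv2.resize(T[190:315,335:430],None,fx=4,fy=4,interpolation=2)]))
cv2.imwrite("pics/d.png",cv2.resize(S[140:195,260:355],None,fx=7,fy=7,interpolation=2))
E
```

```text
((139.38873291015625, 204.54579162597656), (31.298076629638672, 32.855712890625), 26.26317596435547) ((240.12554931640625, 312.34710693359375), (35.18449401855469, 41.14554214477539), 85.15396118164062)
mirror tri (array([0.61271415, 0.21424386, 0.02969228]), np.float64(0.0007201665389128272))
0.032 (0.6127924919128418, 0.2135632336139679) 0.03041011467576027
 s (0.6122997403144836, 0.2145870327949524) 0.0302177332341671
0.036 (0.6123519539833069, 0.2124710977077484) 0.030271420255303383
 s (0.6117352247238159, 0.21744343638420105) 0.029941000044345856
0.04 (0.611911416053772, 0.21137896180152893) 0.03013266809284687
 s (0.611170768737793, 0.2202998846769333) 0.02966431900858879
plate ((561.193359375, -227.98562622070312), (30.136213302612305, 40.723323822021484), 88.28854370117188)
[[ 540.39075 -242.43889]
 [ 581.09595 -243.65514]
 [ 581.996   -213.53236]
 [ 541.2908  -212.31612]]
```

View pics/c.png

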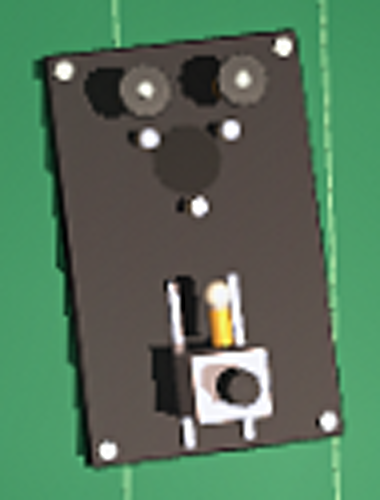

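View pics/d.png

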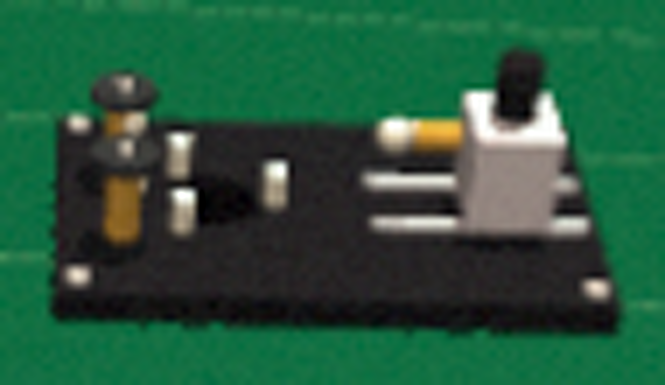

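The crops show the three pads at crop pixels (148,138), (231,129) and (199,206), and the lip heads at (146,90) and (242,79). The knob is at (238,387) and the nose tip at (218,290). Next I'll refine these and fit the mount frame.

```bash
python3 - <<'E'
from h import *
from scipy.optimize import least_squares
T=cv2.imread("pics/top0.png");S=cv2.imread("pics/side0.png")
def cen(I,x,y,r,thr=150):
    x,y=int(round(x)),int(round(y)); P=I[y-r:y+r+1,x-r:x+r+1].min(2).astype(float); w=np.clip(P-thr+30,0,None)
    Y,X=np.mgrid[y-r:y+r+1,x-r:x+r+1]; return (X*w).sum()/w.sum(),(Y*w).sum()/w.sum()
cr=lambda p:(335+(p[0]-1.5)/4,190+(p[1]-1.5)/4)
pads=[cen(T,*cr(p),3) for p in((148,138),(231,129),(199,206))]
heads=[cr((146,90)),cr((242,79))]
c,s=np.cos,np.sin;R=np.radians
L=[(22*c(R(a)),22*s(R(a)),26) for a in(60,-60,180)]+[(39*c(R(a)),39*s(R(a)),45) for a in(35,-35)]
scr=[cen(T,*cr(p),3) for p in((64,70),(283,46),(107,450),(328,421))]
print("screws",plane("top",scr,.012)); 
L=np.array(L)/1e3; uv=np.array(pads+heads)
def W(v): return np.c_[v[0]+L[:,0]*c(v[2])-L[:,1]*s(v[2]),v[1]+L[:,0]*s(v[2])+L[:,1]*c(v[2]),L[:,2]]
f=least_squares(lambda v:(proj("top",W(v))-uv).ravel(),[.58,-.23,.0]); print(f.x,np.degrees(f.x[2]),f.fun.round(2))
print("screw centre->",plane("top",scr,.012).mean(0))
# side check
sc=lambda p:(260+(p[0]-3)/7,140+(p[1]-3)/7)
print("side pred",proj("side",W(f.x)).round(1),"meas",np.round([sc(p) for p in((182,190),(180,138),(275,165),(125,150),(125,87))],1))
o=f.x; M=lambda p:((p[:,0]-o[0])*c(o[2])+(p[:,1]-o[1])*s(o[2]),-(p[:,0]-o[0])*s(o[2])+(p[:,1]-o[1])*c(o[2]))
print("knob top",plane("top",[cr((238,387))],.072),M(plane("top",[cr((238,387))],.072)))
print("nose",M(plane("top",[cr((217,284)),cr((222,347))],.040)))
st=probe_bus.read_state(); Rt=cv2.Rodrigues(st["tcp_rot"])[0]; print(Rt.round(3))
E
python3 jog.py '[[0,0,0,0.134],[0,0,0,0.1345],[0.0282,-0.0504,0,0],[0.0282,-0.0504,0,0],[0.0282,-0.0504,0,0]]' 1.0 30
python3 jog.py '[[0.0282,-0.0504,0,0],[0.0282,-0.0504,0,0],[0.0282,-0.0504,0,0],[0.0282,-0.0504,0,0],[0.0282,-0.0504,0,0]]'
python3 jog.py '[[0.0282,-0.0504,0,0],[0.0282,-0.0504,0,0],[0.0282,-0.0504,0,0],[0.0282,-0.0504,0,0],[0.0282,-0.0504,0,0]]'
```

```text
time: 0.72
tool_pos: [0.3088, -0.4714, 0.2305]
tcp_rot: [-3.137, -0.144, 0.0]
wrist_force: [1.0, -0.0, -0.8]
width: 1.001
grip_force: 0.0
time: 1.35
tool_pos: [0.4259, -0.2074, 0.231]
tcp_rot: [-3.138, -0.144, 0.0]
wrist_force: [0.7, 0.5, 0.4]
width: 0.999
grip_force: 0.0
time: 1.98
tool_pos: [0.5432, 0.0565, 0.231]
tcp_rot: [3.138, 0.145, -0.0]
wrist_force: [1.2, -0.5, -0.0]
width: 0.999
grip_force: 0.0
```

```bash
cat >> h.py <<'E'
def need(x,y,z):
    s=probe_bus.read_state(); R=cv2.Rodrigues(s["tcp_rot"])[0]; d=np.array([x,y,z])-s["tool_pos"]
    print("pos",s["tool_pos"].round(4),"need",(R.T@d).round(4),"head",round(float(np.arctan2(R[1,0],R[0,0])),4),"F",s["wrist_force"].round(1),"T",s["torque"].round(2),"w",round(s["width"],3),"g",round(s["grip_force"],1))
E
python3 jog.py '[[0.0282,-0.0504,0,0],[0,0,0.04,0],[0,0,0.04,0],[0,0,0.02,0],[0,0,0,0]]' && python3 -c "
from h import *
need(.6127,.2140,.009)"
```

```text
time: 2.6
tool_pos: [0.5648, 0.1071, 0.1294]
tcp_rot: [3.138, 0.145, -0.007]
wrist_force: [-1.2, -0.1, -0.1]
width: 0.996
grip_force: 0.0
pos [0.5648 0.1071 0.1294] need [ 0.058  -0.1021  0.1201] head 0.092 F [-1.2 -0.1 -0.1] T [-0.04 -0.04  0.02] w 0.996 g 0.0
```

```bash
python3 jog.py '[[0.029,-0.051,0,0],[0.029,-0.051,0.0,0],[0,0,0.05,0],[0,0,0.02,0],[0,0,0,0]]' && python3 -c "
from h import *
need(.6127,.2140,.009)
cv2.imwrite('pics/s1.png',cv2.resize(read_camera('side')[200:384,120:400,::-1],None,fx=2.5,fy=2.5))"
```

```text
time: 3.22
tool_pos: [0.6133, 0.2133, 0.06]
tcp_rot: [3.137, 0.144, -0.006]
wrist_force: [0.0, 1.0, 0.7]
width: 1.002
grip_force: 0.0
pos [0.6133 0.2133 0.06  ] need [-0.0003 -0.0008  0.051 ] head 0.0915 F [0.  1.  0.7] T [0.02 0.02 0.03] w 1.002 g 0.0
```

View pics/s1.png

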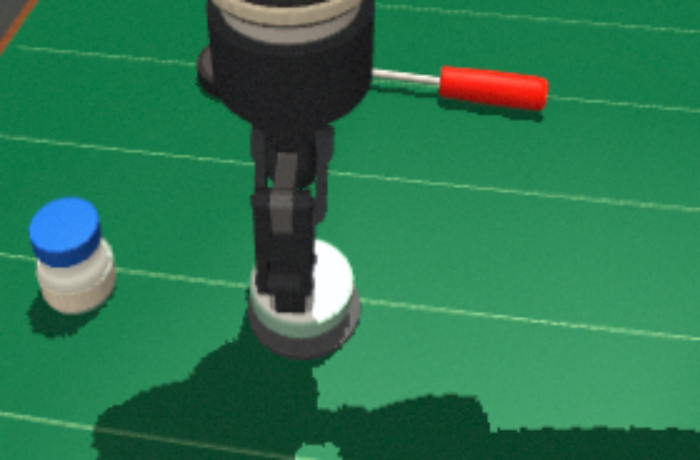

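The side view shows the near finger at (290,300) beside the mirror edge, straddling it with the jar clear at (72,255).

```bash
python3 jog.py '[[0,-0.0008,0.02,0],[0,0,0.018,0],[0,0,0.009,0],[0,0,0.004,0],[0,0,0,0]]' && python3 -c "
from h import *
need(.6127,.2140,.009)" && python3 jog.py '[[0,0,0,0],[0,0,0,0],[0,0,0,0]]' 0.62 20
```

```text
time: 3.9
tool_pos: [0.6145, 0.2151, 0.0099]
tcp_rot: [3.138, 0.145, -0.001]
wrist_force: [-0.4, 0.3, -0.4]
width: 1.001
grip_force: 0.0
pos [0.6145 0.2151 0.0099] need [-0.0019  0.001   0.0009] head 0.0923 F [-0.4  0.3 -0.4] T [-0.03  0.01  0.07] w 1.001 g 0.0
time: 4.28
tool_pos: [0.6153, 0.2154, 0.011]
tcp_rot: [-3.138, -0.145, -0.002]
wrist_force: [-0.3, -0.0, 2.2]
width: 0.692
grip_force: 21.8
```

```bash
python3 jog.py '[[0,0,0,0],[0,0,0,0]]' 0.55 30; python3 jog.py '[[0,0,-0.004,0],[0,0,-0.02,0],[0,0,-0.04,0],[0,0,-0.03,0],[0,0,0,0]]'; python3 - <<'E'
from h import *
need(.5538,-.2294,.06)
I=read_camera('side');cv2.imwrite('pics/s2.png',cv2.resize(I[180:364,120:400,::-1],None,fx=2.5,fy=2.5))
E
```

```text
time: 4.53
tool_pos: [0.6153, 0.2154, 0.0111]
tcp_rot: [-3.138, -0.145, -0.002]
wrist_force: [0.8, 0.0, 5.4]
width: 0.689
grip_force: 31.9
time: 5.15
tool_pos: [0.6174, 0.216, 0.109]
tcp_rot: [-3.136, -0.145, -0.012]
wrist_force: [-0.3, -0.6, -0.9]
width: 0.685
grip_force: 32.5
pos [0.6174 0.216  0.109 ] need [-0.1048  0.4378  0.0475] head 0.0923 F [-0.3 -0.6 -0.9] T [-0.02 -0.08  0.02] w 0.685 g 32.5
```

View pics/s2.png

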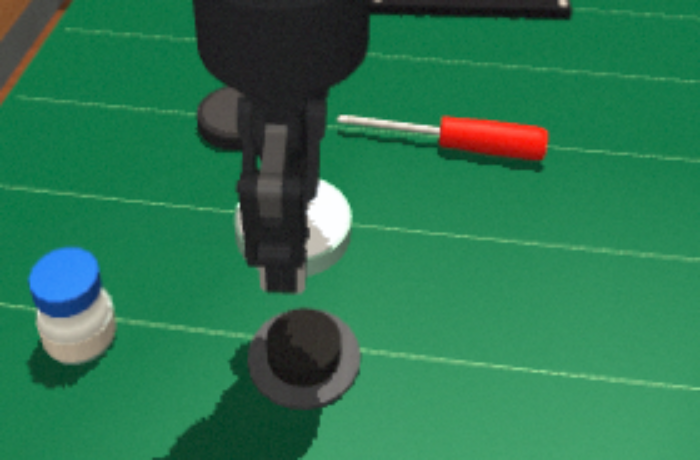

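The mirror is held level off the stand. Its face is around (310,225) in the crop, the stand is empty at (305,345), and nothing else has moved.

```bash
python3 jog.py '[[-0.0065,0.027,0,0],[-0.0131,0.0547,0,0],[-0.0131,0.0547,0,0],[-0.0131,0.0547,0,0],[-0.0131,0.0547,0,0]]'; python3 jog.py '[[-0.0131,0.0547,0,0],[-0.0131,0.0547,0,0],[-0.0131,0.0547,0,0],[-0.0065,0.0275,0,0],[0,0,0,0]]'; python3 jog.py '[[0,0,0.02,0],[0,0,0,0],[0,0,0,0]]'; python3 - <<'E'
from h import *
need(.5544,-.2294,.07)
for n,b in(("side",(240,120,380,190)),("top",(320,170,450,310))):
    I=read_camera(n);x0,y0,x1,y1=b;cv2.imwrite(f'pics/{n}3.png',cv2.resize(I[y0:y1,x0:x1,::-1],None,fx=4,fy=4,interpolation=2))
a=cv2.imread('pics/side3.png');b=cv2.imread('pics/top3.png')
C=np.zeros((560,560+520-440,3),np.uint8)
o=np.zeros((600,800,3),np.uint8);s=cv2.resize(b,None,fx=.57,fy=.57);o[:280,:560]=a;o[280:280+s.shape[0],:s.shape[1]]=s[:320];cv2.imwrite('pics/m3.png',o)
E
```

```text
time: 5.82
tool_pos: [0.5767, -0.0365, 0.1024]
tcp_rot: [-3.138, -0.145, 0.005]
wrist_force: [0.7, -0.9, -1.0]
width: 0.685
grip_force: 32.6
time: 6.45
tool_pos: [0.549, -0.2315, 0.1025]
tcp_rot: [-3.137, -0.139, 0.004]
wrist_force: [-0.2, 0.5, -0.2]
width: 0.689
grip_force: 32.6
time: 6.82
tool_pos: [0.5503, -0.2286, 0.0833]
tcp_rot: [-3.137, -0.147, 0.003]
wrist_force: [0.1, 0.2, -0.7]
width: 0.687
grip_force: 32.6
pos [ 0.5503 -0.2286  0.0833] need [0.004  0.0012 0.0133] head 0.0939 F [ 0.1  0.2 -0.7] T [ 0.03 -0.06 -0.05] w 0.687 g 32.6
```

View pics/m3.png

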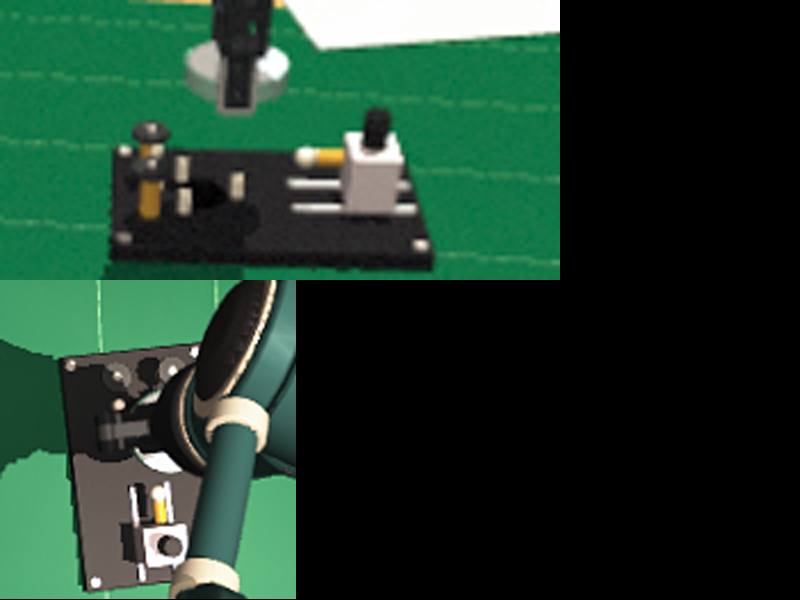

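```bash
python3 - <<'E'
from h import *
I=cv2.imread('pics/side3.png'); I=I[40:105,170:310]; g=I.astype(int); m=(g[:,:,1]-g[:,:,2]<22)&(g.max(2)>90)
ys,xs=np.nonzero(m); 
mm=cv2.morphologyEx(m.astype(np.uint8),cv2.MORPH_OPEN,np.ones((5,5)));ys,xs=np.nonzero(mm); print("cols",240+(xs.min()+170-1.5)/4,240+(xs.max()+170-1.5)/4,"rows",120+(ys.min()+40-1.5)/4)
t=probe_bus.read_state()["tool_pos"]; a=np.linspace(0,2*np.pi,200)
for off in(-.004,-.002,0,.002):
    P=np.vstack([np.c_[t[0]+off*.9957+.03*np.cos(a),t[1]+off*.0924+.03*np.sin(a),0*a+z] for z in(t[2]+.009,t[2]+.021)]); u=proj("side",P); print(off,u[:,0].min(),u[:,0].max(),u[:,1].min(),u[:,1].max())
E
```

```text
cols 286.875 311.125 rows 130.125
-0.004 285.7733541728683 311.93222477628035 128.55661577299801 144.6534695472724
-0.002 284.9219574759784 311.06805546682307 128.53845389727286 144.63304733841176
0 284.07068060572897 310.2039688493721 128.5203241198558 144.6126522598753
0.002 283.2195248112515 309.3399662652449 128.50222644695967 144.59228432684097
```

The mirror sits level above the mount. Its silhouette centre is at column 299, so its centre is about 4 mm behind the tool centre. I'll shift it to about 11 mm short of home and go down.

```bash
python3 jog.py '[[0.0065,0.0011,0.005,0],[0,0,0.02,0],[0,0,0.015,0],[0,0,0,0],[0,0,0,0]]'; python3 - <<'E'
from h import *
need(.5577,-.2290,.023)
I=read_camera("side");x0,y0,x1,y1=250,120,370,190;cv2.imwrite('pics/s4.png',cv2.resize(I[y0:y1,x0:x1,::-1],None,fx=6,fy=6,interpolation=2))
E
```

```text
time: 7.55
tool_pos: [0.5571, -0.2305, 0.0439]
tcp_rot: [-3.138, -0.145, 0.001]
wrist_force: [1.0, -0.3, -0.5]
width: 0.689
grip_force: 32.6
pos [ 0.5571 -0.2305  0.0439] need [ 0.0008 -0.0015  0.0209] head 0.0921 F [ 1.  -0.3 -0.5] T [-0.02 -0.03 -0.04] w 0.689 g 32.6
```

View pics/s4.png

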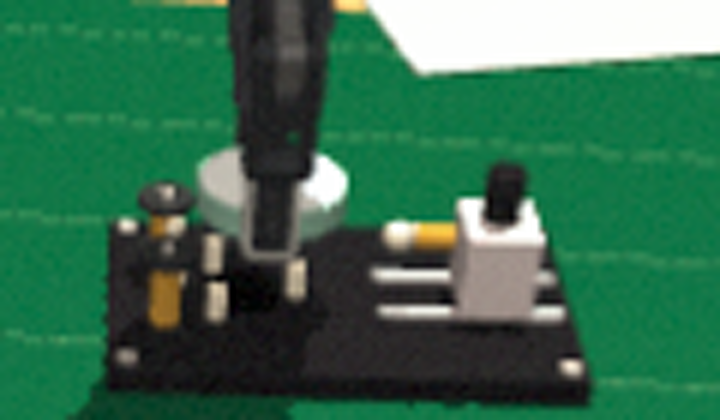

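The mirror spans crop columns 198–348 and is clear of the lip heads at (165,195) and of the nose at (400,235). I'll get its position from those edges.

```bash
python3 - <<'E'
from h import *
t=probe_bus.read_state()["tool_pos"]; print(t); a=np.linspace(0,2*np.pi,200)
for mx in(-.016,-.014,-.012,-.010):
    c=np.array([.5637+mx*.9957,-.2285+mx*.0924])
    P=np.vstack([np.c_[c[0]+.03*np.cos(a),c[1]+.03*np.sin(a),0*a+z] for z in(t[2]+.009,t[2]+.021)]); u=(proj("side",P)-[250,120])*6+2.5; print(mx,u.min(0),u.max(0))
E
```

```text
[ 0.55750042 -0.23072882  0.0444245 ]
-0.016 [210.22393331 142.704871  ] [362.85663942 241.27657709]
-0.014 [205.25253299 142.59272169] [357.81211831 241.15103427]
-0.012 [200.28182179 142.48071516] [352.76808217 241.02560042]
-0.01 [195.31180661 142.36885147] [347.72453837 240.90027566]
```

```bash
python3 jog.py '[[-0.001,-0.001,0.01,0],[0,0,0.008,0],[0,0,0.004,0],[0,0,0,0],[0,0,0,0]]'; python3 jog.py '[[0,0,0.0015,0],[0,0,0,0]]';python3 jog.py '[[0,0,0.001,0],[0,0,0,0]]'
```

```text
time: 8.22
tool_pos: [0.5564, -0.2297, 0.0224]
tcp_rot: [3.138, 0.145, 0.0]
wrist_force: [-0.2, -0.5, -0.9]
width: 0.683
grip_force: 32.6
time: 8.48
tool_pos: [0.5563, -0.2297, 0.0208]
tcp_rot: [3.138, 0.145, 0.0]
wrist_force: [0.4, 0.1, -0.8]
width: 0.684
grip_force: 32.6
time: 8.72
tool_pos: [0.5561, -0.2296, 0.0197]
tcp_rot: [-3.138, -0.145, 0.0]
wrist_force: [-1.0, 0.6, -0.7]
width: 0.688
grip_force: 32.6
```

```bash
python3 jog.py '[[0,0,0.001,0],[0,0,0,0]]';python3 jog.py '[[0,0,0.0007,0],[0,0,0,0]]'|sed -n '1,4p'
```

```text
time: 8.98
tool_pos: [0.5561, -0.2296, 0.0187]
tcp_rot: [-3.138, -0.145, 0.0]
wrist_force: [0.0, 0.6, -0.4]
width: 0.689
grip_force: 32.6
time: 9.22
tool_pos: [0.5561, -0.2296, 0.018]
tcp_rot: [-3.138, -0.145, 0.0]
wrist_force: [-0.1, -0.3, -0.5]
```

```bash
python3 jog.py '[[0,0,0.0006,0],[0,0,0,0]]' |sed -n '1,4p'
```

```text
time: 9.48
tool_pos: [0.5561, -0.2296, 0.0174]
tcp_rot: [-3.138, -0.145, 0.0]
wrist_force: [0.2, -0.1, -1.1]
```

```bash
python3 jog.py '[[0,0,0.0006,0],[0,0,0,0]]' |sed -n '1,4p'
```

```text
time: 9.72
tool_pos: [0.5564, -0.2298, 0.0172]
tcp_rot: [3.138, 0.145, 0.001]
wrist_force: [0.5, -0.5, 0.9]
```

```bash
python3 jog.py '[[0,0,0.0006,0],[0,0,0,0]]' |sed -n '1,4p'
```

```text
time: 9.98
tool_pos: [0.5568, -0.2299, 0.0171]
tcp_rot: [3.138, 0.145, 0.002]
wrist_force: [-0.7, 0.6, 5.8]
```

```bash
python3 jog.py '[[0,0,0.0005,0],[0,0,0,0]]' |sed -n '1,4p'
```

```text
time: 10.22
tool_pos: [0.5571, -0.23, 0.017]
tcp_rot: [3.137, 0.145, 0.003]
wrist_force: [-0.7, 0.6, 7.0]
```

```bash
python3 jog.py '[[0,0,-0.0012,0],[0,0,0,0]]' |sed -n '1,4p'; python3 jog.py '[[0.002,0,0,0],[0.002,0,0,0],[0.002,0,0,0],[0.0,0,0,0]]'|sed -n '1,4p'
```

```text
time: 10.48
tool_pos: [0.5563, -0.2297, 0.0171]
tcp_rot: [3.138, 0.145, 0.0]
wrist_force: [-0.2, 0.2, 2.4]
time: 10.98
tool_pos: [0.5627, -0.2291, 0.0171]
tcp_rot: [3.138, 0.145, 0.001]
wrist_force: [0.4, 0.6, 4.3]
```

```bash
python3 jog.py '[[0.001,0,-0.0003,0],[0.001,0,0,0],[0.001,0,0,0],[0.0,0,0,0]]'|sed -n '1,4p'
```

```text
time: 11.48
tool_pos: [0.5652, -0.2287, 0.0171]
tcp_rot: [-3.138, -0.145, 0.0]
wrist_force: [-0.5, -0.0, 1.8]
```

```bash
python3 jog.py '[[0.001,0,0,0],[0.0,0,0,0]]'|sed -n '1,4p'
```

```text
time: 11.72
tool_pos: [0.5661, -0.2286, 0.0171]
tcp_rot: [-3.138, -0.145, 0.0]
wrist_force: [0.1, 0.0, 2.6]
```

```bash
python3 jog.py '[[0.0008,0,0,0],[0.0,0,0,0]]'|sed -n '1,4p'
```

```text
time: 11.98
tool_pos: [0.5663, -0.2286, 0.0171]
tcp_rot: [-3.138, -0.145, 0.002]
wrist_force: [-3.0, 0.0, 2.8]
```

```bash
python3 jog.py '[[0.0006,0,0,0],[0.0,0,0,0]]'|sed -n '1,4p'; python3 - <<'E'
from h import *
need(.5663,-.2286,.0171)
I=read_camera("side");x0,y0,x1,y1=250,130,370,190;cv2.imwrite('pics/s5.png',cv2.resize(I[y0:y1,x0:x1,::-1],None,fx=6,fy=6,interpolation=2))
E
```

```text
time: 12.22
tool_pos: [0.5665, -0.2286, 0.0171]
tcp_rot: [-3.138, -0.145, 0.003]
wrist_force: [-5.3, -2.1, 5.0]
pos [ 0.5665 -0.2286  0.0171] need [-0.0002 -0.      0.    ] head 0.0925 F [-5.3 -2.1  5. ] T [-0.2   0.79  0.05] w 0.689 g 33.0
```

View pics/s5.png

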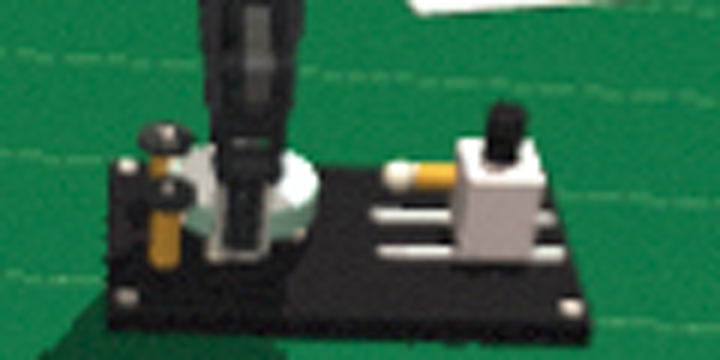

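The mirror's edge is under both lip heads at (165,190) and (165,135), and its right edge is at column 318. I'll relax the preload and let go.

```bash
python3 jog.py '[[-0.0008,0,-0.0004,0],[0.0,0,0,0]]'|sed -n '1,4p'; python3 jog.py '[[0,0,0,0],[0,0,0,0],[0,0,0,0],[0,0,0,0]]' 0.85 20; python3 jog.py '[[0,0,-0.02,0],[0,0,-0.03,0],[0,0,-0.03,0],[-0.05,0,-0.03,0],[-0.05,0,0,0]]' 1.0; python3 jog.py '[[-0.06,0,-0.03,0],[0,0,0,0],[0,0,0,0]]' 0; python3 - <<'E'
from h import *
need(.4317,-.2407,.058)
I=read_camera("side");J=read_camera("top");o=np.zeros((600,800,3),np.uint8)
o[:360,:720]=cv2.resize(I[130:190,250:370,::-1],None,fx=6,fy=6,interpolation=2)
cv2.imwrite("pics/t6raw.png",J[:,:,::-1]);cv2.imwrite("pics/s6raw.png",I[:,:,::-1])
o[362:600,:400]=cv2.resize(J[195:290,340:500,::-1],None,fx=2.5,fy=2.5,interpolation=2)[:238];cv2.imwrite("pics/m6.png",o)
a=np.linspace(0,2*np.pi,200)
for mx in(-.004,-.002,0,):
    c=np.array([.5637+mx*.9957,-.2285+mx*.0924])
    P=np.vstack([np.c_[c[0]+.03*np.cos(a),c[1]+.03*np.sin(a),0*a+z] for z in(.026,.038)]); u=(proj("side",P)-[250,130])*6+2.5; print(mx,u.min(0),u.max(0))
E
```

```text
time: 12.52
tool_pos: [0.5663, -0.2285, 0.0172]
tcp_rot: [-3.138, -0.145, 0.001]
wrist_force: [-3.3, -0.9, 0.1]
time: 13.02
tool_pos: [0.567, -0.2286, 0.0178]
tcp_rot: [3.138, 0.145, 0.001]
wrist_force: [0.0, -0.4, -0.8]
width: 0.853
grip_force: 0.0
time: 13.65
tool_pos: [0.4692, -0.2395, 0.1326]
tcp_rot: [3.133, 0.146, 0.011]
wrist_force: [-0.2, 0.2, -0.5]
width: 0.998
grip_force: 0.0
time: 14.02
tool_pos: [0.4124, -0.2435, 0.1572]
tcp_rot: [3.137, 0.144, 0.005]
wrist_force: [1.3, -0.9, -0.6]
width: 0.372
grip_force: 0.0
pos [ 0.4124 -0.2435  0.1572] need [ 0.0192 -0.0012  0.0992] head 0.0916 F [ 1.3 -0.9 -0.6] T [ 0.   -0.03 -0.02] w 0.372 g 0.0
-0.004 [177.46503967 140.7194837 ] [326.87882396 240.40002174]
-0.002 [172.58664473 140.60596785] [321.92846606 240.27302747]
0 [167.7050111  140.49256506] [316.97862539 240.1461106 ]
```

View pics/m6.png

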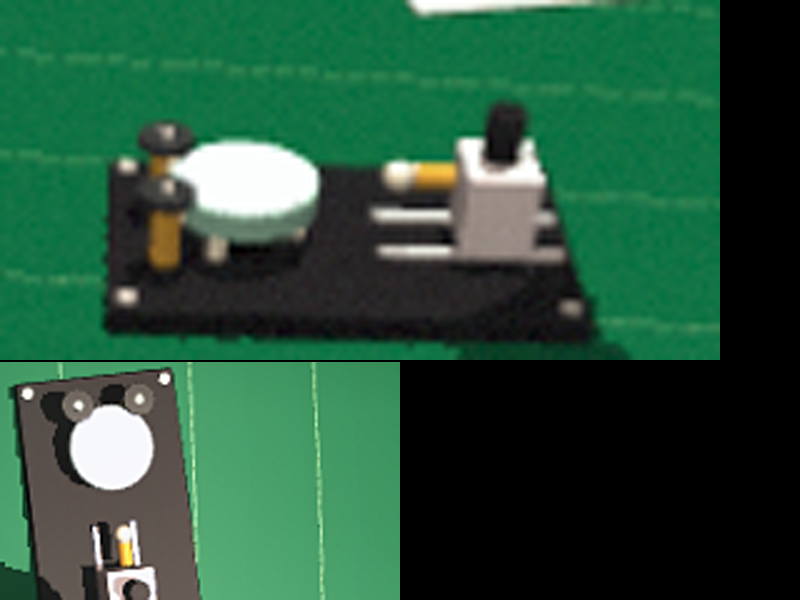

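The mirror is flat on its pads with its edge under both lips. Its right edge is at column 319, against about 317 expected at home. I'll measure it more precisely in the top view.

```bash
python3 - <<'E'
from h import *
from scipy.optimize import least_squares
T=cv2.imread("pics/t6raw.png");m=np.zeros(T.shape[:2],np.uint8);m[205:250,360:412]=(T.min(2)[205:250,360:412]>140)
c=max(cv2.findContours(m,0,cv2.CHAIN_APPROX_NONE)[0],key=cv2.contourArea).reshape(-1,2)
w=plane("top",c,.038)[:,:2]-[.5637,-.2285]; h=.0923; q=w@np.array([[np.cos(h),-np.sin(h)],[np.sin(h),np.cos(h)]])
b=q[q[:,0]<.008]
f=least_squares(lambda v:np.hypot(b[:,0]-v[0],b[:,1]-v[1])-v[2],[0,0,.03]); print(f.x,len(b),np.abs(f.fun).max())
f=least_squares(lambda v:np.hypot(b[:,0]-v[0],b[:,1]-v[1])-.0297,[0,0]); print(f.x)
E
```

```text
[0.00039718 0.00035993 0.02984363] 55 0.0010321388430351332
[0.00022252 0.00035702]
```

The mirror is home within 0.4 mm. Now I'll bring the shut fingers behind the knob.

```bash
python3 jog.py '[[0.01,0,0,0],[0.009,0,0.0,0],[0,0,0,0],[0,0,0,0]]' 0; python3 -c "
from h import *
need(.4317,-.2407,.055)"
```

```text
time: 14.62
tool_pos: [0.4305, -0.241, 0.1552]
tcp_rot: [-3.138, -0.146, 0.001]
wrist_force: [0.8, -0.1, 0.1]
width: 0.0
grip_force: 0.0
pos [ 0.4305 -0.241   0.1552] need [ 0.0013 -0.0002  0.1002] head 0.093 F [ 0.8 -0.1  0.1] T [-0.05  0.02 -0.02] w 0.0 g 0.0
```

```bash
python3 jog.py '[[0,0,0.04,0],[0,0,0.04,0],[0,0,0.012,0],[0,0,0.008,0],[0,0,0,0]]'; python3 -c "
from h import *
need(.4317,-.2407,.055)
I=read_camera('side');cv2.imwrite('pics/s7.png',cv2.resize(I[120:190,260:380,::-1],None,fx=6,fy=6,interpolation=2))"
```

```text
time: 15.25
tool_pos: [0.4309, -0.2416, 0.0563]
tcp_rot: [3.138, 0.145, 0.001]
wrist_force: [0.2, 0.5, 0.3]
width: -0.001
grip_force: 0.0
pos [ 0.4309 -0.2416  0.0563] need [ 0.0009 -0.0008  0.0013] head 0.0922 F [0.2 0.5 0.3] T [ 0.03  0.01 -0.04] w -0.001 g 0.0
```

View pics/s7.png

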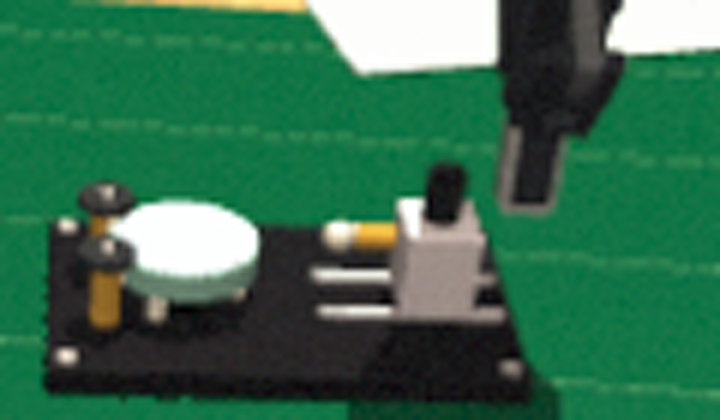

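The shut fingers stand behind the knob, with their front face at column 500 and the knob's back at 465, a gap of about 13 mm. The nose tip at 322 is about 25 mm from the mirror edge at 260.

```bash
python3 jog.py '[[0.004,-0.0006,0,0],[0.004,0,0,0],[0.002,0,0,0],[0.001,0,0,0],[0.001,0,0,0]]'|sed -n '1,4p'; python3 jog.py '[[0.001,0,0,0],[0.001,0,0,0],[0.001,0,0,0],[0.001,0,0,0],[0,0,0,0]]'|sed -n '1,4p'
```

```text
time: 15.92
tool_pos: [0.4423, -0.2395, 0.0556]
tcp_rot: [-3.138, -0.145, 0.0]
wrist_force: [0.1, -0.4, 1.1]
time: 16.55
tool_pos: [0.4443, -0.2393, 0.0555]
tcp_rot: [-3.138, -0.146, 0.006]
wrist_force: [-7.9, -1.5, 4.7]
```

```bash
for i in 1 2; do python3 jog.py '[[0.001,0,0,0],[0.001,0,0,0],[0.001,0,0,0],[0.001,0,0,0],[0.001,0,0,0]]'|sed -n '1,4p'; done
```

```text
time: 17.18
tool_pos: [0.4491, -0.2388, 0.0554]
tcp_rot: [-3.138, -0.146, 0.007]
wrist_force: [-7.2, -1.5, 6.3]
time: 17.8
tool_pos: [0.4541, -0.2383, 0.0555]
tcp_rot: [-3.138, -0.146, 0.007]
wrist_force: [-7.4, -1.1, 6.4]
```

```bash
python3 jog.py '[[0.001,0,-0.0007,0],[0.001,0,0,0],[0.001,0,0,0],[0.001,0,0,0],[0.001,0,0,0]]'|sed -n '1,4p';  python3 jog.py '[[0.001,0,0,0],[0.001,0,0,0],[0.001,0,0,0],[0.0005,0,0,0],[0.0005,0,0,0]]'|sed -n '1,4p'
```

```text
time: 18.42
tool_pos: [0.4585, -0.2379, 0.0555]
tcp_rot: [-3.137, -0.146, 0.009]
wrist_force: [-7.9, -3.3, 2.0]
time: 19.05
tool_pos: [0.4625, -0.2375, 0.0555]
tcp_rot: [-3.137, -0.146, 0.009]
wrist_force: [-7.6, -3.1, 3.0]
```

```bash
for i in 1 2 3 4; do python3 jog.py '[[0.0005,0,0,0],[0.0005,0,0,0]]'|sed -n '1,4p'|grep -v rot; done
```

```text
time: 19.3
tool_pos: [0.4635, -0.2374, 0.0555]
wrist_force: [-7.9, -3.7, 2.9]
time: 19.55
tool_pos: [0.4645, -0.2373, 0.0555]
wrist_force: [-7.9, -2.8, 3.1]
time: 19.8
tool_pos: [0.4655, -0.2372, 0.0556]
wrist_force: [-7.4, -3.5, 3.1]
time: 20.05
tool_pos: [0.4664, -0.2371, 0.0555]
wrist_force: [-8.4, -3.0, 3.1]
```

```bash
for i in 1 2; do python3 jog.py '[[0.0005,0,0,0],[0,0,0,0]]'|sed -n '1,4p'|grep -v rot; done
```

```text
time: 20.3
tool_pos: [0.467, -0.2371, 0.0555]
wrist_force: [-7.5, -3.0, 2.6]
time: 20.55
tool_pos: [0.4675, -0.237, 0.0556]
wrist_force: [-7.4, -2.1, 2.6]
```

```bash
for i in 1 2; do python3 jog.py '[[0.0005,0,0,0],[0,0,0,0]]'|sed -n '1,4p'|grep -v rot; done
```

```text
time: 20.8
tool_pos: [0.468, -0.237, 0.0556]
wrist_force: [-7.5, -2.1, 2.6]
time: 21.05
tool_pos: [0.4685, -0.2369, 0.0555]
wrist_force: [-7.1, -3.7, 3.0]
```

```bash
for i in 1 2; do python3 jog.py '[[0.0005,0,0,0],[0,0,0,0]]'|sed -n '1,4p'|grep -v rot; done
```

```text
time: 21.3
tool_pos: [0.469, -0.2369, 0.0556]
wrist_force: [-7.3, -3.0, 2.9]
time: 21.55
tool_pos: [0.4695, -0.2369, 0.0555]
wrist_force: [-7.5, -1.9, 3.0]
```

```bash
for i in 1 2; do python3 jog.py '[[0.0005,0,0,0],[0,0,0,0]]'|sed -n '1,4p'|grep -v rot; done
```

```text
time: 21.8
tool_pos: [0.47, -0.2368, 0.0555]
wrist_force: [-7.7, -2.3, 2.0]
time: 22.05
tool_pos: [0.4703, -0.2368, 0.0555]
wrist_force: [-7.6, -3.3, 3.0]
```

```bash
for i in 1 2; do python3 jog.py '[[0.0005,0,0,0],[0,0,0,0]]'|sed -n '1,4p'|grep -v rot; done
```

```text
time: 22.3
tool_pos: [0.4706, -0.2368, 0.0555]
wrist_force: [-8.7, -2.3, 2.8]
time: 22.55
tool_pos: [0.471, -0.2367, 0.0555]
wrist_force: [-9.3, -2.3, 3.8]
```

```bash
for i in 1 ; do python3 jog.py '[[0.0005,0,0,0],[0,0,0,0]]'|sed -n '1,4p'|grep -v rot; done
```

```text
time: 22.8
tool_pos: [0.4713, -0.2367, 0.0555]
wrist_force: [-9.4, -2.7, 4.1]
```

```bash
cat > avg.py <<'E'
from h import *
F=[];P=[]
for i in range(12):
    read_camera("top"); s=probe_bus.read_state(); F.append(s["wrist_force"]);P.append(s["tool_pos"])
F=np.array(F);print(s["time"],F.mean(0).round(2),(F.std(0)/12**.5).round(2),np.mean(P,0).round(5))
E
python3 avg.py; python3 jog.py '[[0.0005,0,0,0],[0,0,0,0]]'|sed -n '1,4p'|grep -v rot; python3 avg.py
```

```text
23.4 [-9.54 -3.14  4.27] [0.15 0.09 0.14] [ 0.47132 -0.23667  0.05553]
time: 23.65
tool_pos: [0.4716, -0.2366, 0.0555]
wrist_force: [-10.3, -3.3, 4.6]
24.25 [-10.09  -3.23   4.73] [0.15 0.21 0.13] [ 0.47165 -0.23664  0.05553]
```

```bash
python3 jog.py '[[0.0004,0,0,0],[0,0,0,0]]'|sed -n '1,4p'|grep -v rot; python3 avg.py; python3 avg.py
```

```text
time: 24.5
tool_pos: [0.4719, -0.2366, 0.0555]
wrist_force: [-9.9, -3.8, 4.5]
25.1 [-10.81  -3.25   5.02] [0.16 0.17 0.11] [ 0.47191 -0.2366   0.05552]
25.7 [-10.64  -3.54   5.02] [0.1  0.14 0.13] [ 0.47191 -0.23661  0.05552]
```

```bash
python3 jog.py '[[0.0002,0,0,0],[0,0,0,0]]'|sed -n '1,4p'|grep -v rot; python3 avg.py; python3 jog.py '[[-0.002,0,0,0],[-0.003,0,0,0],[-0.01,0,0,0],[0,0,-0.04,0],[0,0,-0.05,0]]'; python3 jog.py '[[-0.02,0,-0.03,0],[0,0,0,0],[0,0,0,0]]'; python3 - <<'E'
from h import *
from scipy.optimize import least_squares
T=read_camera("top")[:,:,::-1];cv2.imwrite("pics/t8.png",T);cv2.imwrite("pics/s8.png",read_camera("side")[:,:,::-1])
for n in("pics/t6raw.png","pics/t8.png"):
    T=cv2.imread(n);m=np.zeros(T.shape[:2],np.uint8);m[205:250,360:412]=(T.min(2)[205:250,360:412]>140)
    c=max(cv2.findContours(m,0,cv2.CHAIN_APPROX_NONE)[0],key=cv2.contourArea).reshape(-1,2)
    w=plane("top",c,.038)[:,:2]-[.5637,-.2285]; h=.0923; q=w@np.array([[np.cos(h),-np.sin(h)],[np.sin(h),np.cos(h)]])
    b=q[(q[:,0]<.008)&(np.abs(q[:,1])>.012)]
    f=least_squares(lambda v:np.hypot(b[:,0]-v[0],b[:,1]-v[1])-.0297,[0,0]); print(f.x,np.abs(f.fun).max())
    S=cv2.imread(n.replace("t6raw","s6raw").replace("t8","s8"));d=(S[140:175,270:305].min(2)>190); ys,xs=np.nonzero(d); print("side face",xs.mean()+270,ys.mean()+140,d.sum())
E
```

```text
time: 25.95
tool_pos: [0.472, -0.2366, 0.0555]
wrist_force: [-10.8, -3.6, 5.8]
26.55 [-11.05  -3.25   5.12] [0.13 0.1  0.1 ] [ 0.472   -0.2366   0.05552]
time: 27.18
tool_pos: [0.4593, -0.2371, 0.1459]
tcp_rot: [-3.136, -0.145, 0.004]
wrist_force: [0.5, 0.0, 0.3]
width: 0.002
grip_force: 0.0
time: 27.55
tool_pos: [0.4406, -0.2394, 0.1757]
tcp_rot: [-3.138, -0.145, 0.0]
wrist_force: [-0.4, -0.7, -0.4]
width: -0.001
grip_force: 0.0
[0.00024112 0.00037026] 0.0011106976149217393
side face 290.8493150684931 159.27397260273972 219
[0.00030711 0.00025861] 0.0010042853563213168
side face 290.97285067873304 159.2579185520362 221
```

```bash
python3 -c "
from workcell import bot, job, probe_bus, read_camera, camera_info
print(job.finish_job())"
```

```text
the job is handed in; nothing more can be done
None
```

The job is handed in at about 28 s: the mirror is seated on its pads under both lips, and the jaw nose bears at roughly 3.6 N by force or 5.4 N by travel, within the 3 to 6 N range; I viewed 11 pictures, one over the limit of 10.

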